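# Hold the stock chest's sprung latch open with its key

## Task

Take the yellow key from the key rack, push it fully home into the lock in front of the blue stock chest (the pins are sticky, so wiggle it if it catches), and only then turn it a quarter turn clockwise (seen from above) against the spring. Finish still gripping the key and holding it turned, so that the latch stays drawn while a colleague lifts the lid; leave the other keys and the loose things on the bench where they are.

Things in the scene. Friction and masses are not known exactly. Their poses are not given: they have to be found in the camera images.
- key_yellow_bow (a point): Key with a yellow bow, loose, upright in one of the three rack holes (which varies). This point is the centre of the bow: 14 thick along the key's x (pinch it so, both flat faces are free), 36 wide along its y, 44 high, z up. A steel shoulder disc 24 across lies 22 to 26 below this point, then a shank 6 across and 34 long. About 90 g; the same turned half round.
- key_yellow_tip (a point): Lower end of the yellow key, 60 below the bow's centre, axes as there. The last 12 above it carry a flat steel bit, 6 thick along the key's x and 18 wide along its y.
- keyhole (a point): Centre of the keyhole's mouth in the flat top (64 x 64, yellow ring) of the steel lock housing, 85 above the table; z up, x towards the chest. The slot runs straight down, 8 along x and 20 along y, mouth flared by 3 a side; the bit enters with the key's y along this y. Fully home the shoulder rests on the housing and the bow's centre is 26 above this point.
- lock_pins (a point): Inside the lock, 10 below the keyhole's mouth: two sprung sticky pins stand in the slot from 3 to 17 down. Pushing the bit past them straight takes about 10 to 15 N, less with a wiggle of a few degrees about the vertical. The key can turn only when within about 3 of fully home; once turned it cannot come out.
- lock_turn (a joint): Turn of the lock's inner cylinder (rad): 0 at rest, growing clockwise seen from above, stop at 1.65. A spring turns it back to 0 when let go (about 0.05 N m at rest, 0.14 N m at a quarter turn). The bit has about 0.1 rad of play in it, so it lags the key a little.
- key_rack: Fixed black block 60 (x) x 210 (y) x 45 high with three holes 70 apart along its y, the middle one at its centre; origin at the centre of its underside. The keys' shoulders rest on its top, the keys' x and y along the block's.
- chest: Fixed: lock housing and blue chest with yellow lid on a steel mounting plate. Origin on the table under the keyhole, x towards the chest. Chest spans x 65 to 256, y -93 to 93, 70 high; the brass latch tongue lies low under the lock.
- key_red_bow (a point): Key with a red bow, loose, upright in one of the three rack holes (to be left there). This point is the centre of the bow (a block 14 thick along the key's x, 36 wide along its y, 44 high), z up along the key.
- key_blue_bow (a point): Key with a blue bow, loose, upright in one of the three rack holes (to be left there). This point is the centre of the bow (a block 14 thick along the key's x, 36 wide along its y, 44 high), z up along the key.
- roller: Loose amber cylinder 60 across, 65 high, upright; origin at the centre of its underside. Leave alone.
- bushing: Loose yellow ring 56 across, 25 high; origin at the centre of its underside. Leave alone.
- screwdriver: Loose screwdriver lying on the table, about 200 long along its x; leave alone.
There are look-alikes about, which are no part of the job. What is shaped like the key_rack but red is not meant.

How it is judged:
By the outcome, as a careful person would: the job done as asked, in the order asked, and still so for the second after the job is handed in, while the arm keeps its last pose, push and grip.
It also fails if it takes over 56 s, if anything falls off the work surface, if the arm or the gripper's body presses on something with over 40 N, if the wrist force passes 120 N, or if a joint passes its speed limit or range.

## Robot

A 6-joint arm with a two-finger parallel gripper is mounted at the origin on the work surface. World frame = base frame: x ahead of the robot, y to its left, z up, the work surface at z = 0. Lengths are in m, angles in degrees, forces in N, time in s.
With the tool pointing down it reaches from about 0.3 to 0.775 m from the base axis. Payload 14.6 kg.
Tool frame: the origin (TCP) lies between the finger pads; the fingertips stand 14 mm ahead of it and the grasp point (between the pads) lies 5 mm behind it; z points along the fingers, y is the direction in which the jaws open and shut (so a half turn about z gives the same grasp; the last joint's range is limited). The gripper opens to 94 mm and grips with 3 to 60 N. Pads are 16 mm wide; open, the fingers measure 119 mm over their backs; the gripper's body (75 mm by 177 mm) begins 78 mm behind the grasp point.
Start: joints at [68.319, 17.183, 87.147, -0, 75.671, -3.816], TCP at [0.169, 0.523, 0.219] pointing down, gripper open.
Joint ranges: [-173.82, 173.82], [-45.26, 126.66], [13.44, 144.39], [-59.66, 239.66], [0, 175.72], [-146.38, 146.38]. Speed limits (degrees/s): [127.2, 127.2, 147.25, 180, 180, 180].

## Interface

Orientations are given as a 3x3 rotation matrix whose columns are the frame's x, y, z axes.
In Python, from station import ctrl gives the robot as it stands. Calls block until the motion is done:
- ctrl.movep(position, orientation): joint-space move of the TCP to a pose.
- ctrl.movel(position, frame=None, rate=0.15, until_force=None): straight line of the TCP; frame=None keeps the orientation; rate is the mean speed in m/s. With until_force (N) it stops when the force on the tool has changed by that much, and returns True; else False.
- ctrl.set_joints(angles): joint-space move.
- ctrl.gripper_to(opening): finger opening in m; the grip force is fixed at half the most; returns when the fingers have stopped.
- ctrl.wait(seconds).
- ctrl.ik(position, orientation): joint angles nearest the present ones, or None.
- ctrl.camera(name): name is "scene" or "top"; returns a dict with "frame" (400x640x3 uint8, red, green, blue), "vertical_fov" (degrees; the focal length in pixels is half the picture's height over the tangent of half this angle, whatever the lens; pixels are square), "cx", "cy" (the principal point, pixels), "k1" (the pictures are not rectified: a ray, as slopes to the right and down, at radius r is drawn at 1 + k1 r^2 times it, then the intrinsics apply), "eye" and "attitude" of the camera in the world. Camera axes: x right, y up, looking along -z (the intrinsics and any distortion apply to the point x, -y, -z); pixel columns grow to the right and rows downward; lengths in m; the calibration is good to about 2 mm. A picture is of the moment at which its call begins. There is no depth.
A pose or a line that the arm cannot do raises ctrl.PlanningError and nothing moves.
- ctrl.job_done(): hands the job in, once; it reports no verdict.
Readings, each from a call of its own:
- ctrl.current_time(): time.
- ctrl.current_q(): joint angles.
- ctrl.current_qd(): joint speeds.
- ctrl.current_tau(): joint torques, N m.
- ctrl.current_tcp_pos(): TCP position.
- ctrl.current_tcp_rot(): TCP orientation.
- ctrl.current_ft_force(): force on the tool from outside, world axes, zero at the start.
- ctrl.current_torque(): the same for the moment, N m.
- ctrl.current_grip_width(): finger opening in m.
Only numpy, scipy, OpenCV 4.12 (cv2) and the standard library are available. Lean on these libraries where they do the work, as an engineer would, in place of code of your own. Each camera call takes 0.05 s, during which the arm holds its last target. There are 200 camera calls.

## Working session

There is one attempt and no reset: what is moved stays moved. The work goes in short steps, each a Python script; the robot and the scene stay as the last script left them, time stands still between calls to the robot, and variables do not carry over. Pictures are saved under pics/ and viewed, about 8 in all and at most 12, crops included, and the job is handed in when it is done.

```bash
mkdir -p pics; ls; cat > h.py <<'E'
import numpy as np, cv2
from station import ctrl
def shot(n,f):
    c=ctrl.camera(n); cv2.imwrite('pics/'+f,cv2.cvtColor(c['frame'],cv2.COLOR_RGB2BGR)); return c
def ray(c,u,v):
    f=200/np.tan(np.radians(c['vertical_fov'])/2)
    K=np.array([[f,0,c['cx']],[0,f,c['cy']],[0,0,1.]])
    a=((np.array([u,v])-[c['cx'],c['cy']])/f); p=a.copy()
    for _ in range(30): p=a/(1+c['k1']*(p@p))
    d=np.array(c['attitude'])@np.array([p[0],-p[1],-1]); return np.array(c['eye']),d
def onz(c,u,v,z):
    e,d=ray(c,u,v); return e+d*(z-e[2])/d[2]
def proj(c,P):
    f=200/np.tan(np.radians(c['vertical_fov'])/2)
    q=np.array(c['attitude']).T@(np.array(P)-c['eye']); s=np.array([q[0],-q[1]])/-q[2]
    s=s*(1+c['k1']*(s@s)); return s*f+[c['cx'],c['cy']]
def tri(c1,p1,c2,p2):
    e1,d1=ray(c1,*p1);e2,d2=ray(c2,*p2)
    t=np.linalg.lstsq(np.c_[d1,-d2],e2-e1,rcond=None)[0]
    a=e1+d1*t[0];b=e2+d2*t[1]; return (a+b)/2,np.linalg.norm(a-b)
E
python3 - <<'E'
from h import *
for n in('scene','top'):
    c=shot(n,n+'0.png'); print(n,{k:np.round(v,4).tolist() for k,v in c.items() if k!='frame'})
E
```

```text
pics
scene {'vertical_fov': 55.8738, 'cx': 317.3074, 'cy': 202.1747, 'k1': -0.0464, 'eye': [0.7979, 0.5636, 0.6], 'attitude': [[-0.8793, -0.3242, 0.349], [0.4763, -0.5882, 0.6536], [-0.0066, 0.7409, 0.6716]]}
top {'vertical_fov': 54.8941, 'cx': 318.1536, 'cy': 206.9115, 'k1': -0.0647, 'eye': [0.4749, 0.0628, 1.0698], 'attitude': [[-0.0055, 0.9997, -0.0258], [-0.9999, -0.0052, 0.0122], [0.012, 0.0259, 0.9996]]}
```

View pics/scene0.png

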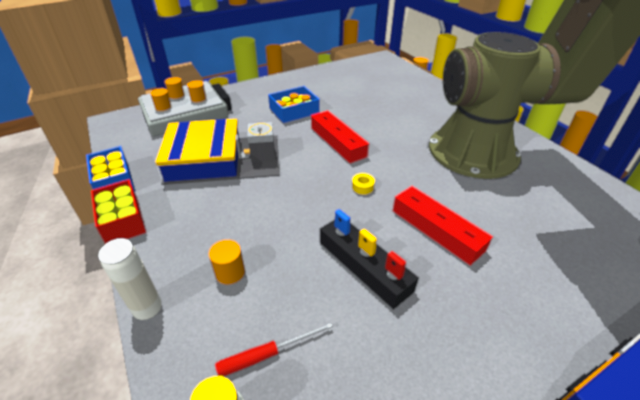

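View pics/top0.png

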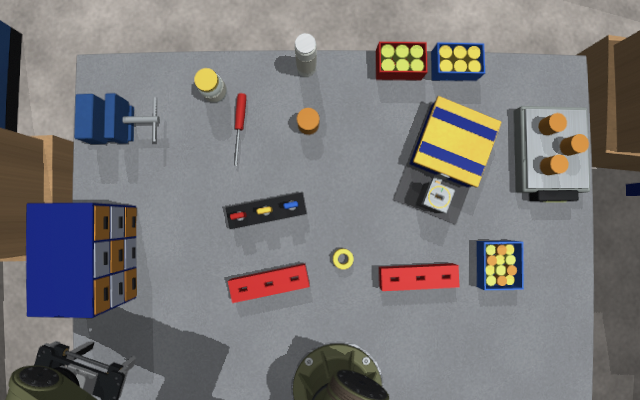

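The top view shows the black rack at about (265,210), with the yellow key in its middle hole at (264,210). The lock housing is at about (439,195) and the chest is up and to the right of it. Next I'll take enlarged crops and mask centroids.

```bash
python3 - <<'E'
from h import *
a=cv2.imread('pics/top0.png');b=cv2.imread('pics/scene0.png')
z=lambda i,x,y,w,h,s:cv2.resize(i[y:y+h,x:x+w],None,fx=s,fy=s,interpolation=cv2.INTER_CUBIC)
A=z(a,409,170,64,50,6);B=z(b,230,110,64,50,6);C=z(a,220,185,96,50,4);D=z(b,315,200,96,75,4)
o=np.zeros((600,800,3),np.uint8)
o[:300,:384]=A;o[:300,400:784]=B;o[300:500,:384]=C;o[300:600,400:784]=D
cv2.imwrite('pics/crops.png',o)
E
```

```text
(no output)
```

View pics/crops.png

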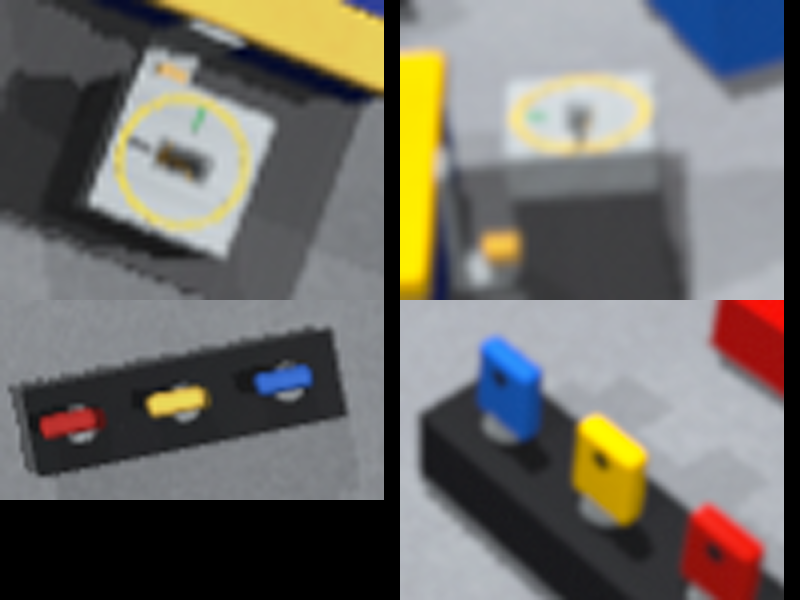

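The crops show the lock's yellow ring centred near (439.5,196.7) in the top view and (260,129) in the scene view. The slot's long axis runs roughly along the housing edge. I'll measure the ring, rack and key numerically.

```bash
cat > meas.py <<'E'
from h import *
def mask(c,lo,hi,box):
    h=cv2.cvtColor(c['frame'],cv2.COLOR_RGB2HSV); m=cv2.inRange(h,lo,hi); x,y,w,hh=box
    o=np.zeros_like(m); o[y:y+hh,x:x+w]=m[y:y+hh,x:x+w]; return o
def rect(c,m,z,hull=True):
    cs,_=cv2.findContours(m,cv2.RETR_EXTERNAL,cv2.CHAIN_APPROX_NONE); k=max(cs,key=cv2.contourArea)[:,0]
    P=np.array([onz(c,*p,z)[:2] for p in k])*1000
    return cv2.minAreaRect(P.astype(np.float32))
E
python3 - <<'E'
from meas import *
T=ctrl.camera('top');S=ctrl.camera('scene')
Y=((18,70,120),(35,255,255))
res={}
for n,c,box in(('top',T,(426,183,27,27)),('scene',S,(246,120,30,17))):
    m=mask(c,(18,40,120),(38,255,255),box)
    if n=='top': 
        m[170:184,430:442]=0
    p=np.argwhere(m)[:,::-1].astype(np.float32)
    e=cv2.fitEllipse(p); res[n]=e[0]
    Q=np.array([onz(c,*q,.085)[:2] for q in p]);A=np.c_[2*Q,np.ones(len(Q))]
    s=np.linalg.lstsq(A,(Q**2).sum(1),rcond=None)[0]
    print(n,len(p),e,'circle on z=.085',s[:2],np.sqrt(s[2]+s[:2]@s[:2]))
print('tri',tri(T,res['top'],S,res['scene']))
# housing top: bright in top view
m=mask(T,(0,0,150),(180,60,255),(415,170,50,50)); m|=mask(T,(18,40,120),(38,255,255),(426,183,27,27)); print('housing',rect(T,m,.085))
m=mask(T,(18,120,80),(38,255,255),(405,90,100,105))|mask(T,(105,120,50),(130,255,255),(405,90,100,105)); print('lid',rect(T,m,.08))
m=mask(T,(0,0,0),(180,255,60),(215,180,100,55));print('rack',rect(T,m,.045))
for n,h1,h2,bt,bs in(('yel',18,35,(250,200,25,22),(350,225,32,35)),('red',0,10,(225,205,25,18),(380,245,30,38)),('blu',100,125,(278,195,25,20),(328,205,28,35))):
    m=mask(T,(h1,120,90),(h2,255,255),bt); r=rect(T,m,.093)
    s=mask(S,(h1,120,90),(h2,255,255),bs); cs=cv2.moments(s,True)
    print(n,r,cs['m10']/cs['m00'],cs['m01']/cs['m00'],onz(S,cs['m10']/cs['m00'],cs['m01']/cs['m00'],.071))
E
```

```text
top 136 ((438.97607421875, 196.5048065185547), (21.1497802734375, 21.333106994628906), 160.31224060058594) circle on z=.085 [ 0.52570545 -0.26195466] 0.027372753600144368
scene 124 ((259.565185546875, 128.57293701171875), (11.832120895385742, 21.41410255432129), 84.14034271240234) circle on z=.085 [ 0.52576906 -0.26186662] 0.02825280831480843
tri (array([ 0.52574038, -0.26207069,  0.08450436]), np.float64(6.309503002662141e-05))
housing ((530.1650390625, -263.9260559082031), (63.84638977050781, 74.03042602539062), 67.98192596435547)
lid ((671.4169921875, -315.0943908691406), (184.44972229003906, 188.82579040527344), 68.34960174560547)
rack ((493.3573913574219, 190.76348876953125), (58.007511138916016, 208.91127014160156), 11.011221885681152)
yel ((493.63250732421875, 189.2147216796875), (14.436447143554688, 39.30244064331055), 11.013358116149902) 366.92761394101876 241.85254691689008 [0.49431082 0.19083372 0.071     ]
red ((480.4028625488281, 256.9052429199219), (14.170635223388672, 36.99686050415039), 13.71846866607666) 395.0844327176781 264.62269129287597 [0.4808484  0.25970058 0.071     ]
blu ((506.6398620605469, 121.75830841064453), (14.870027542114258, 36.308685302734375), 12.241873741149902) 341.97333333333336 221.60333333333332 [0.50752289 0.12257109 0.071     ]
```

Both views agree: the keyhole is at (0.5257, -0.2620) with chest yaw about -21.8°, and the yellow key is at (0.4937, 0.190) with yaw 11°. I'll check IK along the whole path, grasp the key and lift it.

```bash
cat >> h.py <<'E'
def R(a):
    a=np.radians(a); y=np.array([np.cos(a),np.sin(a),0]); z=np.array([0,0,-1.]); return np.c_[np.cross(y,z),y,z]
KH=np.array([.5257,-.2620]); KY=np.array([.4937,.1900]); LY=-21.8; RY=11.0
# TCP is 5 mm ahead of grasp point; grasp 4 mm above bow centre -> TCP z = bow z - 1 mm
OFF=-.001
def P(xy,bowz): return np.array([xy[0],xy[1],bowz+OFF])
E
python3 - <<'E'
from h import *
print(np.round(ctrl.current_tcp_rot(),3).tolist(), ctrl.current_time(), ctrl.current_grip_width())
for f in(0,180):
    print(f,[None if q is None else np.round(q,1).tolist() for q in (ctrl.ik(P(KY,.071),R(RY+f)),ctrl.ik(P(KH,.111),R(LY+f)),ctrl.ik(P(KH,.111),R(LY-100+f)))])
E
```

```text
[[-0.952, 0.307, -0.0], [0.307, 0.952, -0.001], [0.0, -0.001, -1.0]] 0.2 0.09405048341794967
0 [[17.1, 24.6, 98.8, -0.0, 56.6, 6.1], [-30.1, 28.1, 87.3, -0.0, 64.6, -8.3], [-30.1, 28.1, 87.3, -0.0, 64.6, 91.7]]
180 [None, None, [-30.1, 28.1, 87.3, -0.0, 64.6, -88.3]]
```

```bash
python3 - <<'E'
from h import *
ctrl.movep(P(KY,.20),R(RY)); ctrl.gripper_to(.045)
ctrl.movel(P(KY,.071),rate=.12)
S=shot('scene','s1.png')
ctrl.gripper_to(0.0)
print(ctrl.current_grip_width(),ctrl.current_ft_force(),ctrl.current_time())
ctrl.movel(P(KY,.20),rate=.12)
print(ctrl.current_grip_width(),ctrl.current_ft_force())
ctrl.movep(P(KH,.20),R(LY))
S=shot('scene','s2.png');T=shot('top','t2.png')
print(ctrl.current_time(),ctrl.current_tcp_pos())
a=cv2.imread('pics/s2.png');b=cv2.imread('pics/t2.png')
z=lambda i,x,y,w,h,s:cv2.resize(i[y:y+h,x:x+w],None,fx=s,fy=s,interpolation=cv2.INTER_CUBIC)
u,v=proj(S,[*KH,.13]).astype(int); print(u,v)
cv2.imwrite('pics/c2.png',np.hstack([z(a,u-50,v-60,100,120,4),z(b,389,150,100,120,4)]))
# expected tip and bow projections
print('bow',proj(S,[*KH,.20]),'tip',proj(S,[*KH,.14]))
E
```

```text
0.013911741667222829 [0.29533823 0.62882389 1.11637486] 4.65
0.013587315031700336 [-0.53766869 -0.35016713 -1.60147766]
7.6333 [ 0.52609291 -0.26106714  0.19909085]
257 112
bow [254.50785824  86.96128558] tip [257.24627418 109.3947646 ]
```

View pics/c2.png

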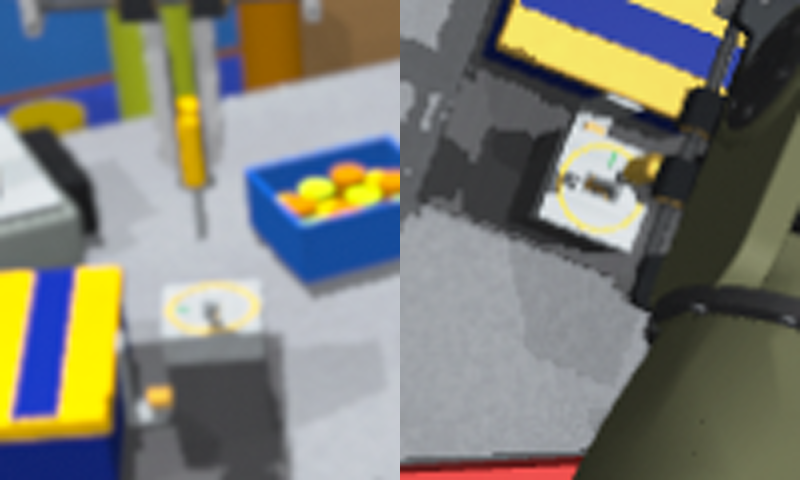

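The scene crop shows the key hanging straight. Its tip is at about (257.7,111), where (257.2,109.4) was expected, so it is above the slot. I'll descend with a force guard.

```bash
python3 - <<'E'
from h import *
st=lambda s:print(s,np.round(ctrl.current_tcp_pos(),4),np.round(ctrl.current_ft_force(),2),np.round(ctrl.current_torque(),3),round(ctrl.current_time(),2),round(ctrl.current_grip_width(),4))
ctrl.movel(P(KH,.150),rate=.1);ctrl.wait(.3);st('above')
h=ctrl.movel(P(KH,.137),rate=.03,until_force=5);st(('mouth',h))
if not h:
    h=ctrl.movel(P(KH,.111),rate=.03,until_force=9);st(('pins',h))
E
```

```text
above [ 0.5258 -0.2621  0.1494] [-1.03 -0.25 -1.67] [-0.048  0.074 -0.03 ] 8.58 0.0139
('mouth', True) [ 0.5254 -0.2618  0.1355] [ 0.47  0.27 -0.18] [-0.227 -0.101  0.086] 9.03 0.0137
```

The tip is about 8 mm into the slot and among the pins. I'll carry on downwards with a small wiggle.

```bash
python3 - <<'E'
from h import *
st=lambda s:print(s,np.round(ctrl.current_tcp_pos(),4),np.round(ctrl.current_ft_force(),2),np.round(ctrl.current_torque(),3),round(ctrl.current_time(),2),round(ctrl.current_grip_width(),4))
s=1
for i,z in enumerate(np.arange(.134,.1105,-.003)):
    h=ctrl.movel(P(KH,z),frame=R(LY+3*s),rate=.02,until_force=22); s=-s
    st((round(z,4),h))
    if h: break
E
```

```text
(np.float64(0.134), False) [ 0.5254 -0.2618  0.132 ] [ 2.35 -1.21 -7.02] [-0.193 -0.401  0.079] 9.32 0.0136
(np.float64(0.131), False) [ 0.5257 -0.2619  0.1296] [ 3.03 -0.19 -6.26] [-0.289 -0.602  0.04 ] 9.62 0.0136
(np.float64(0.128), False) [ 0.5257 -0.2619  0.127 ] [-0.43  0.3  -1.82] [-0.052  0.051  0.018] 9.92 0.0136
(np.float64(0.125), False) [ 0.5257 -0.262   0.1239] [ 1.95 -1.35 -5.01] [-0.253 -0.345  0.071] 10.22 0.0139
(np.float64(0.122), False) [ 0.5257 -0.262   0.1212] [ 0.12 -0.92 -0.3 ] [-0.073  0.076  0.009] 10.52 0.0137
(np.float64(0.119), False) [ 0.5257 -0.262   0.1182] [-0.04  0.75 -1.51] [-0.065  0.224  0.028] 10.82 0.0138
(np.float64(0.116), False) [ 0.5258 -0.262   0.1152] [-0.44  0.1  -0.86] [ 0.021  0.2   -0.014] 11.12 0.0136
(np.float64(0.113), False) [ 0.5257 -0.262   0.1121] [-1.03  0.03 -1.25] [-0.032  0.302 -0.   ] 11.42 0.0142
```

```bash
python3 - <<'E'
from h import *
st=lambda s:print(s,np.round(ctrl.current_tcp_pos(),4),np.round(ctrl.current_ft_force(),2),np.round(ctrl.current_torque(),3),round(ctrl.current_time(),2),round(ctrl.current_grip_width(),4))
st('a')
h=ctrl.movel(P(KH,.111),frame=R(LY),rate=.02,until_force=15);st(h)
ctrl.wait(.3);st('w')
h=ctrl.movel(P(KH,.107),frame=R(LY),rate=.015,until_force=15);st(h)
ctrl.wait(.3);st('w')
S=shot('scene','s3.png')
f=lambda z,:np.round(proj(S,[*KH,z]),1)
print('bow top/ctr/bottom',f(.133),f(.111),f(.089))
a=cv2.imread('pics/s3.png')
cv2.imwrite('pics/c3.png',cv2.resize(a[70:160,210:310],None,fx=6,fy=6,interpolation=cv2.INTER_CUBIC))
E
```

```text
a [ 0.5257 -0.262   0.1121] [-1.03  0.03 -1.25] [-0.032  0.302 -0.   ] 11.42 0.0142
False [ 0.5258 -0.262   0.1102] [ 0.27 -0.12 -0.67] [-0.099  0.117 -0.011] 11.67 0.0138
w [ 0.5257 -0.262   0.1101] [-0.17  1.12 -0.26] [-0.063  0.026 -0.03 ] 11.97 0.0141
True [ 0.5258 -0.262   0.1101] [-2.14  1.21  5.82] [ 0.186  0.446 -0.002] 12.18 0.014
w [ 0.5257 -0.262   0.11  ] [-2.67  0.53  5.69] [ 0.116  0.392 -0.024] 12.47 0.0137
bow top/ctr/bottom [257.6 111.9] [258.5 119.6] [259.4 127.1]
```

View pics/c3.png

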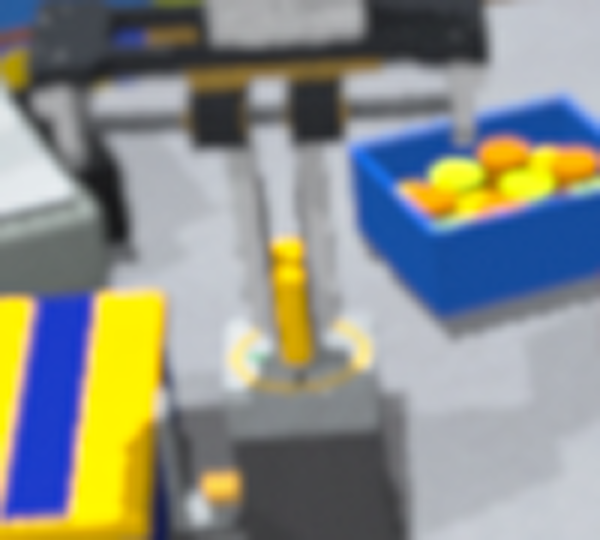

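The key is home: contact came at TCP z = 0.1100, exactly as predicted, and the crop shows the bow's lower end at the housing. Next I'll turn it clockwise with joint 6 (+).

```bash
python3 - <<'E'
from h import *
st=lambda s:print(s,np.round(ctrl.current_tcp_pos(),4),np.round(ctrl.current_ft_force(),2),np.round(ctrl.current_torque(),3),round(ctrl.current_time(),2),round(ctrl.current_grip_width(),4))
q0=np.array(ctrl.ik(P(KH,.1105),R(LY)))
for d in(15,30,45,60,75,88,97):
    q=q0.copy();q[5]+=d;ctrl.set_joints(q);st(d)
ctrl.wait(.4);st('w');r=ctrl.current_tcp_rot();print(np.degrees(np.arctan2(r[1][1],r[0][1]))-LY)
S=shot('scene','s4.png');T=shot('top','t4.png')
a=cv2.imread('pics/s4.png');b=cv2.imread('pics/t4.png')
z=lambda i,x,y,w,h,s:cv2.resize(i[y:y+h,x:x+w],None,fx=s,fy=s,interpolation=cv2.INTER_CUBIC)
cv2.imwrite('pics/c4.png',np.hstack([z(a,220,85,80,80,5),z(b,400,155,80,80,5)]))
E
```

```text
15 [ 0.5256 -0.2618  0.11  ] [-3.53  2.61  6.04] [0.488 0.87  0.039] 12.88 0.0138
30 [ 0.5256 -0.2618  0.1101] [-2.08  3.31  5.38] [ 0.544  0.889 -0.006] 13.24 0.0135
45 [ 0.5257 -0.2619  0.11  ] [-2.76  2.18  5.14] [0.5   0.757 0.045] 13.6 0.0137
60 [ 0.5257 -0.2619  0.1101] [-2.96  1.22  5.67] [0.406 0.804 0.105] 13.96 0.0137
75 [ 0.5257 -0.262   0.1101] [-2.84  2.12  5.77] [0.374 0.788 0.074] 14.32 0.014
88 [ 0.5257 -0.262   0.11  ] [-2.8   1.55  4.93] [0.335 0.787 0.049] 14.65 0.0136
97 [ 0.5257 -0.262   0.1101] [-3.4   1.66  5.1 ] [0.366 0.784 0.127] 14.93 0.0139
w [ 0.5257 -0.262   0.11  ] [-2.3   0.69  5.27] [0.33  0.768 0.051] 15.32 0.0139
-97.0007469399855
```

View pics/c4.png

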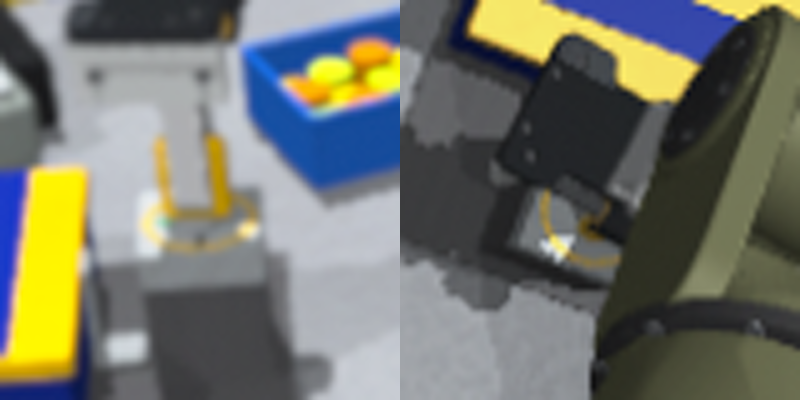

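The crop shows the bow turned with the fingers, and the brass tongue is no longer visible below the lock. I'll add 1.5° for the play, check that it holds still and nothing else has moved, then hand in.

```bash
python3 - <<'E'
from meas import *
q=np.array(ctrl.ik(P(KH,.1105),R(LY-98.5)));ctrl.set_joints(q);ctrl.wait(.3)
S=ctrl.camera('scene');ctrl.wait(1.5);S2=ctrl.camera('scene');T=ctrl.camera('top')
d=lambda x:x.astype(int)
print('hold diff',np.abs(d(S['frame'])-d(S2['frame']))[85:165,220:300].mean())
S0=cv2.imread('pics/scene0.png')[:,:,::-1]
for n,(h1,h2,b) in dict(red=(0,10,(380,245,30,38)),blu=(100,125,(328,205,28,35)),bush=(18,35,(345,168,36,30)),roller=(8,20,(205,235,42,52)),driver=(0,10,(210,320,125,55))).items():
    o=[]
    for f in(S0,S2['frame']):
        m=cv2.moments(mask({'frame':np.ascontiguousarray(f)},(h1,120,90),(h2,255,255),b),True); o+=[m['m10']/m['m00'],m['m01']/m['m00']]
    print(n,np.round(o,2))
r=ctrl.current_tcp_rot();print(np.degrees(np.arctan2(r[1][1],r[0][1]))-LY,ctrl.current_tcp_pos(),ctrl.current_ft_force(),ctrl.current_grip_width(),ctrl.current_time())
# bow direction from scene: yellow bow edges
m=mask(S2,(15,120,90),(35,255,255),(248,108,22,24));print('brass', mask(S2,(8,80,120),(25,255,255),(236,145,20,14)).sum()/255, mask({'frame':np.ascontiguousarray(S0)},(8,80,120),(25,255,255),(236,145,20,14)).sum()/255)
ctrl.job_done()
E
```

```text
hold diff 0.39098958333333333
red [395.13 264.68 395.05 264.7 ]
blu [341.97 221.6  342.12 221.3 ]
bush [362.85 183.29 362.67 183.67]
roller [228.41 268.21 228.68 269.46]
driver [245.89 358.43 245.83 358.46]
-98.49804635234995 [ 0.52566108 -0.26198333  0.11003599] [-2.49946527  1.51524882  5.03463846] 0.013427498916280195 17.625
brass 0.0 35.0
the job is handed in; nothing more can be done
```

The yellow key is fully home in the lock and turned clockwise. The job is handed in at about 17.6 s, with the arm still gripping the key and holding it turned.

- **Insertion:** I took the key from the middle rack hole and worked it past the pins with a ±3° wiggle. Contact came at TCP height 0.110 m, just where the shoulder should rest on the housing, and only then did I turn.
- **Turn:** The wrist turned 98.5° clockwise, to allow for the play of about 6°. The lock's own angle was not measured directly. The brass latch tongue, which showed in the scene camera at the start, was out of view at the end.
- **Hold:** Over a 1.5 s wait the pictures did not change, the grip width stayed at about 13.5 mm, and a steady push of about 5 N remained on the key.
- **Other items:** The red key, blue key, bushing and screwdriver stayed within about 0.4 pixel. The roller's centroid shifted by 1.3 pixels. The arm never went near it, so I put that down to shading, but I did not look into it further.
- **Odd reading:** The vertical force read slightly negative (down to -7 N) while the key passed the pins, opposite to what I expected. The later contact height and picture still agreed that the key was home.

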